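# Take the oval cutting die off its hanger and hold it ready over the pad

### The arm

A 7-joint arm with a two-finger parallel gripper is mounted at the origin on the work surface. World frame = base frame: x ahead of the robot, y to its left, z up, the work surface at z = 0. Lengths are in m, angles in rad, forces in N, time in s.
With the tool pointing down it reaches from about 0.4 to 0.85 m from the base axis. Payload 10.4 kg.
Tool frame: the origin (TCP) lies at the very end of the fingers, on their centre line; the grasp point (between the pads) lies 19 mm behind it (manip.grip_point_offset is the distance from the TCP to the grasp point, in m); z points along the fingers, y is the line along which they close (so a half turn about z gives the same grasp; the last joint's range is limited). The gripper opens to 85 mm and grips with 20 to 120 N. Pads are 22 mm wide; open, the fingers measure 114 mm over their backs; the gripper's body (76 mm by 85 mm) begins 54 mm behind the grasp point. The pads swing forward as they close: fully open they stand 13 mm farther back than shut.
Start: joints at [1.161, 0.332, -0.065, 1.46, 0.022, 1.35, -0.088], TCP at [0.236, -0.579, 0.231] pointing down, gripper open.
Joint ranges: [-2.6, 2.6], [-0.5, 2.12], [-1.47, 1.34], [0.16, 2.42], [-1.27, 4.41], [0.06, 2.06], [-2.6, 2.6]. Speed limits (rad/s): [2.22, 2.22, 2.79, 2.79, 3.14, 3.14, 3.14].

### API

Orientations are given as a unit quaternion [x, y, z, w].
In Python, from workcell import manip gives the robot as it stands. The module is installed in compiled form; this text tells all that it offers.
- The arm moves only by the shell command python3 -m inch 'ROWS' [OPENING] [FORCE]. ROWS is JSON, a list of rows, each a list of 2 entries, a list of its own where there are three numbers: the shift along the tool's x, y, z each as a share of 0.08 m, from -1 to 1, then the turn, a rotation vector about the tool's x, y, z each as a share of 45 degrees, from -1 to 1. A call has exactly 10 rows; each row is the pose to reach, as a shift and turn from the pose commanded when the call began, along the tool's axes at that moment; what a row does not reach only later rows make up. A row lasts 1/10 s, in which the tool goes at most 50 mm and 8.59 degrees, less where a joint would pass 70% of its speed; a pose out of reach is approached as far as the arm can. A call with a number of a shift or a turn outside -1 to 1 is refused whole. A call with a gripper value outside its range is refused whole. OPENING is the opening, from 0 (shut) to 1 (fully open), set as the call begins (- or left out, the last holds). The fingers move at their own pace and stop on an object; FORCE is the grip in N (left out, the last holds). Time passes only in rows, so rows that repeat a pose let the fingers close, or fill a call up. It gives the time, the measured TCP pose, the force, the opening and the grip force at its end, in the units of the state.
- manip.get_obs(): the state, without advancing time (a new reading comes with each control period).
- manip.camera(name): name is "scene" or "top"; returns the picture (384x512x3 uint8, red, green, blue); there is no depth.
- manip.camera_params(name): a dict with "fov_y" (degrees; the focal length in pixels is half the picture's height over the tangent of half this angle, whatever the lens; pixels are square), "cx", "cy" (the principal point, pixels), "camera_from_world" (4x4, takes a point from world to camera coordinates). Camera axes: x right, y up, looking along -z (the intrinsics and any distortion apply to the point x, -y, -z); pixel columns grow to the right and rows downward; lengths in m; the calibration is good to about 2 mm. A picture is of the moment at which its call begins. camera_params takes no time and is no camera call.
- manip.hand_in(): hands the job in; it is judged then, once.
The state is a dict: "clock": time; "joint_pos": joint angles; "joint_velocities": joint speeds; "tau": joint torques, N m; "position": TCP position; "ee_rot": TCP orientation; "ft_force": force on the tool from outside, world axes, zero at the start; "torque": the same for the moment, N m; "grip_width": opening from 0.0 (shut) to 1.0 (fully open); "grasp_force": force on a finger pad.
Only numpy, scipy, OpenCV 4.12 (cv2) and the standard library are available. Lean on these libraries where they do the work, as an engineer would, in place of code of your own. Each camera call takes 0.05 s, during which the arm holds its last target. There are 200 camera calls.

### The job

Take the oval cutting die with the red grip up and off its hanger and hold it in the air over the centre of the green cutting pad, about 8 cm above it, level and with its long side along the pad's long side (either way round). Keep it still there for at least two seconds and finish while still holding it: do not set it down or let it go. Keep it upright on the way, never let it touch the pad, and leave everything else on the table where it is.

Things in the scene. Friction and masses are not known exactly. Their poses are not given: they have to be found in the camera images.
- oval_die: The die to take: oval steel cutting die, 122 mm (y, long side) x 84 (x) x 120 high, 0.4-0.75 kg, hung level with its underside 48 mm above the table. Origin: centre of underside, z up. Loop 24 mm high, wall 4. Over it a bridge: uprights at y = +-55, a flat bar along y (116 long, 12 wide, 8 thick, underside at z = 72), a red grip block on its middle, 18 (x) x 40 (y), z = 80 to 120. 
- oval_die_grip (a point): Middle of the red grip block on the oval die, 100 mm above the die's origin: grip here from above. Axes as the die's. To take it off: raise it 14 to 40 mm (more, and its loop meets the prongs), then draw it along the hanger's -x by 80 mm or more before it goes higher or turns.
- hanger_a: Fixed blue stand holding the oval die (red grip). Origin on the table under the hung die's centre; the die's x, y axes lie along the stand's. Base y = +-60, x = -55 to 95, 10 mm high; post and crossbar x = 72 to 88, y = +-35, 122 high. Two 8 mm round prongs at y = +-28 run level from the post to x = -30 mm, their top (the die's bar rests on it) at z = 120, the ends turned up to z = 134.
- pad: The cutting pad, fixed: a green plastic slab on a dark steel tray, 160 mm (its x) by 220 mm (its y, the long side), 25 mm high in all, with a white cross through its centre. Origin at the centre of its underside, on the table.
- pad_top (a point): The centre of the pad's top face (middle of the white cross), 25 mm above the table; axes as the pad's.
- square_die: Leave alone: rectangular steel die, 116 mm (y) x 74 (x) x 120 high, on the other stand, underside 48 mm above the table. Origin: centre of underside, z up. Loop 24 mm high, wall 4. Over it a bridge: uprights at y = +-55, a flat bar along y (116 long, 12 wide, 8 thick, underside at z = 72), a yellow grip block on its middle, 18 (x) x 40 (y), z = 80 to 120. 
- hanger_b: Fixed blue stand holding the rectangular die (yellow grip). Origin on the table under the hung die's centre; the die's x, y axes lie along the stand's. Base y = +-60, x = -55 to 95, 10 mm high; post and crossbar x = 72 to 88, y = +-35, 122 high. Two 8 mm round prongs at y = +-28 run level from the post to x = -30 mm, their top (the die's bar rests on it) at z = 120, the ends turned up to z = 134.
- mallet: A hammer lying on the table, about 260 mm long. Bystander; origin at its underside, x along the handle towards the head.
- tin: A tin with a yellow label, 72 mm wide, 100 mm high. Bystander; origin at the centre of its underside.
- punch_big: A dark steel ring punch standing on the table, 68 mm wide, 45 mm high. Bystander; origin at the centre of its underside.
- punch_small: A bright steel ring punch standing on the table, 44 mm wide, 40 mm high. Bystander; origin at the centre of its underside.
- driver: A screwdriver with a yellow handle lying on the table, about 200 mm long. Bystander; origin at its underside, x along it to the tip.
- strap_die: A low steel rectangular die lying on the table, 140 mm (y) by 50 mm (x), 30 mm high, without a grip. Bystander; origin at the centre of its underside.

How it is judged:
By the outcome, as a careful person would: the job done as asked, in the order asked, and still so for the second after the job is handed in, while the arm keeps its last pose, push and grip.
It also fails if it takes over 51 s, if anything falls off the work surface, if the arm or the gripper's body presses on something with over 40 N, if the wrist force passes 120 N, or if a joint passes its speed limit or range.

## Working session

There is one attempt and no reset: what is moved stays moved. The work goes in short steps, Python scripts to look and compute and a shell command to move; the robot and the scene stay as the last step left them, time stands still between calls to the robot, and variables do not carry over. Pictures are saved under pics/ and viewed, at most 10 in all, crops included, and the job is handed in when it is done.

```bash
mkdir -p pics
python3 - <<'E'
from workcell import manip
import cv2
for n in("scene","top"):
    cv2.imwrite(f"pics/{n}0.png",manip.camera(n)[:,:,::-1]); p=manip.camera_params(n);print(n,p)
o=manip.get_obs();print(o)
E
```

```text
scene {'fov_y': 54.77722081496454, 'cx': 253.76130848403946, 'cy': 190.7381925427911, 'camera_from_world': array([[-0.67457718,  0.7380772 , -0.01369917,  0.40889819],
       [-0.61717813, -0.55370383,  0.55901988,  0.29796452],
       [ 0.40501454,  0.38555689,  0.82904108, -1.60865274],
       [ 0.        ,  0.        ,  0.        ,  1.        ]])}
top {'fov_y': 49.619942789292054, 'cx': 254.4713199809656, 'cy': 186.05411416989324, 'camera_from_world': array([[ 1.46766483e-02, -9.99892146e-01,  5.39907233e-04,
        -2.34374294e-03],
       [ 9.79370576e-01,  1.44842595e-02,  2.01552673e-01,
        -6.10608567e-01],
       [-2.01538755e-01, -2.42934845e-03,  9.79477528e-01,
        -1.35762277e+00],
       [ 0.00000000e+00,  0.00000000e+00,  0.00000000e+00,
         1.00000000e+00]])}
{'clock': 0.1, 'joint_pos': array([ 1.16140396,  0.33281634, -0.06470419,  1.46086322,  0.02159044,
        1.34988718, -0.08850813]), 'joint_velocities': array([-1.35601567e-03, -3.93604479e-03, -9.75043950e-05, -4.42799385e-03,
        1.24711220e-03,  1.23762050e-04, -8.23673871e-04]), 'tau': array([ 1.31862638e-03, -6.26745558e+01,  4.93491255e-02, -3.92430139e+01,
        1.63798453e-02,  6.91112058e-03, -4.81799987e-07]), 'position': array([ 0.23563842, -0.57851582,  0.2305879 ]), 'ee_rot': array([ 9.81355718e-01,  1.92199236e-01, -1.45762961e-04, -6.22719249e-04]), 'ft_force': array([-0.09416384,  0.84000171, -0.40087087]), 'torque': array([0.03545052, 0.00817968, 0.02729177]), 'grasp_force': 0.0, 'grip_width': 1.0004222121632476}
```

View pics/scene0.png

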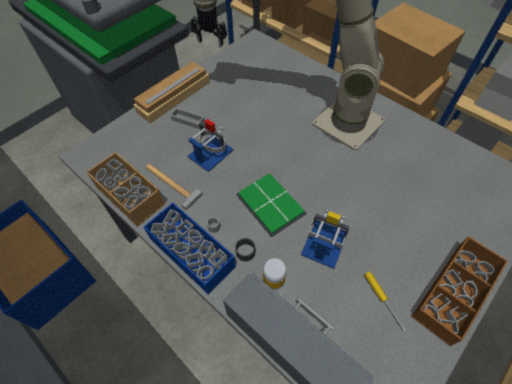

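View pics/top0.png

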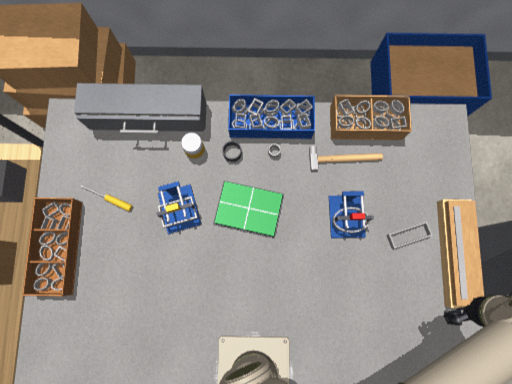

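Run:
```python
import cv2,numpy as np
t=cv2.imread("pics/top0.png");s=cv2.imread("pics/scene0.png")
a=cv2.resize(t[180:250,310:390],None,fx=5,fy=5,interpolation=cv2.INTER_CUBIC)
b=cv2.resize(s[110:175,180:240],None,fx=5.4,fy=5.4,interpolation=cv2.INTER_CUBIC)
b=b[:350]
cv2.imwrite("pics/c1.png",np.hstack([a,b]));print(a.shape,b.shape)
```

```text
(350, 400, 3) (350, 324, 3)
```

View pics/c1.png

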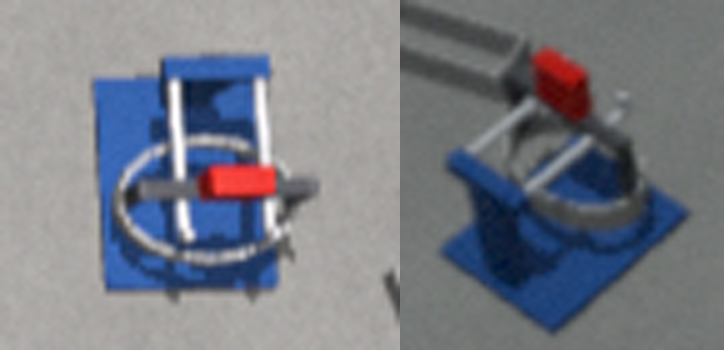

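```bash
cat > v.py <<'E'
import cv2,numpy as np
from scipy.optimize import least_squares
from workcell import manip
P={n:manip.camera_params(n) for n in("scene","top")}
K={n:np.array([[192/np.tan(np.radians(p['fov_y'])/2),0,p['cx']],[0,192/np.tan(np.radians(p['fov_y'])/2),p['cy']],[0,0,1]]) for n,p in P.items()}
def proj(n,X,k=0):
    c=np.c_[X,np.ones(len(X))]@P[n]['camera_from_world'].T[:,:3]*[1,-1,-1]
    return cv2.projectPoints(c,np.zeros(3),np.zeros(3),K[n],np.array([k,0,0,0.]))[0][:,0]
def box(x,y,yaw,z0,z1,lx,ly,ox=0):
    B=np.array([[ox+a*lx/2,b*ly/2,z] for a in(-1,1) for b in(-1,1) for z in(z0,z1)])
    c,s=np.cos(yaw),np.sin(yaw)
    return B@np.array([[c,s,0],[-s,c,0],[0,0,1]])+[x,y,0]
def mom(m):
    M=m; return np.array([M['m10']/M['m00'],M['m01']/M['m00'],M['mu20']/M['m00'],M['mu11']/M['m00'],M['mu02']/M['m00']])
def mask(img,kind):
    h=cv2.cvtColor(img,cv2.COLOR_BGR2HSV);H,S,V=cv2.split(h)
    m={'red':((H<8)|(H>172))&(S>150)&(V>60),'green':(H>45)&(H<80)&(S>90)&(V>60),'yel':(H>20)&(H<33)&(S>150)&(V>80)}[kind].astype(np.uint8)
    return m
def blob(img,kind,roi):
    m=mask(img,kind);w=np.zeros_like(m);a,b,c,d=roi;w[b:d,a:c]=m[b:d,a:c]
    if kind=='green': w=cv2.morphologyEx(w,cv2.MORPH_CLOSE,np.ones((5,5)))
    return mom(cv2.moments(w,True)),int(w.sum())
def fit(obs,mk,x0,ks={'scene':0,'top':0}):
    def r(p):
        o=[]
        for n,m in obs.items():
            hull=cv2.convexHull(proj(n,mk(*p),ks[n]).astype(np.float32))
            d=mom(cv2.moments(hull))-m
            o+=list(d[:2])+list(d[2:]/np.sqrt(m[2]+m[4])/2)
        return np.array(o)
    s=least_squares(r,x0,diff_step=1e-4,x_scale=[.01,.01,.1]);return s.x,r(s.x)
E
python3 - <<'E'
from v import *
I={n:cv2.imread(f"pics/{n}0.png") for n in P}
R={'red':({'scene':(198,115,222,138),'top':(345,205,372,225)},lambda x,y,a:box(x,y,a,.128,.168,.018,.04),(.58,-.27,0)),
'yel':({'scene':(322,205,345,228),'top':(158,195,185,215)},lambda x,y,a:box(x,y,a,.128,.168,.018,.04),(.58,.25,.2)),
'green':({'scene':(230,165,310,240),'top':(205,170,295,245)},lambda x,y,a:box(x,y,a,.025,.0251,.16,.22),(.6,0,-.1))}
np.set_printoptions(precision=4,suppress=True)
for k,(roi,mk,x0) in R.items():
    ob={n:blob(I[n],k,roi[n]) for n in P}
    print(k,{n:(o[0][:2],o[1]) for n,o in ob.items()})
    for c in (('scene',),('top',),('scene','top')):
        print(c,*fit({n:ob[n][0] for n in c},mk,x0))
from workcell import manip
print(proj('top',np.array([[0.2356,-.5785,.23]])),proj('scene',np.array([[0.2356,-.5785,.23]])))
E
```

```text
red {'scene': (array([209.4828, 125.2529]), 87), 'top': (array([357.022 , 215.9231]), 91)}
('scene',) [ 0.5019 -0.3202 -0.0191] [ 0.001  -0.001   0.2494  0.0908  0.2746]
('top',) [ 0.5012 -0.3187 -0.001 ] [-0.0033 -0.002   0.379  -0.0656  0.1091]
('scene', 'top') [ 0.5015 -0.3193 -0.0004] [ 0.2366  0.0701  0.2701  0.084   0.2573  0.1649 -0.1173  0.38   -0.0667
  0.1093]
yel {'scene': (array([332.7851, 217.686 ]), 121), 'top': (array([172.3 , 207.25]), 80)}
('scene',) [0.5197 0.2629 0.3251] [-0.001  -0.0015  0.2633 -0.0249  0.2502]
('top',) [0.5203 0.2658 0.4045] [ 0.0026 -0.0012  0.318  -0.1382  0.2892]
('scene', 'top') [0.5201 0.2644 0.3231] [ 0.3036  0.344   0.2652 -0.0236  0.2514  0.4567  0.0677  0.4122 -0.0647
  0.215 ]
green {'scene': (array([270.672 , 202.6959]), 2055), 'top': (array([248.5125, 208.3559]), 2599)}
('scene',) [ 0.545   0.0262 -0.2457] [-0.0033 -0.0204  0.2982 -0.0177  0.4019]
('top',) [ 0.5402  0.0265 -0.22  ] [ 0.0004 -0.0089  0.6849  0.0953  0.4838]
('scene', 'top') [ 0.5422  0.0262 -0.2515] [ 0.4908 -0.4862  0.2722 -0.0241  0.4002  0.1113 -0.5998  0.6241  0.1954
  0.5336]
[[458.7791 306.5542]] [[210.5644  46.5293]]
```

Run:
```python
from v import *
np.set_printoptions(precision=4,suppress=True)
tp=[((95,78),(95,60,10)),((105,291),(-55,60,10)),((277,290),(-55,-60,10)),((163,57),(88,35,122)),((270,57),(88,-35,122)),((270,80),(72,-35,122))]
sp=[((288,213),(-55,60,10)),((153,332),(95,60,0)),((40,250),(95,-60,10))]
ob={'top':(np.array([a for a,_ in tp])/5-.4+[310,180],np.array([b for _,b in tp])/1000),
'scene':(np.array([a for a,_ in sp])/5.4-.4+[180,110],np.array([b for _,b in sp])/1000)}
def r(p,c):
    o=[]
    R=np.array([[np.cos(p[2]),np.sin(p[2]),0],[-np.sin(p[2]),np.cos(p[2]),0],[0,0,1]])
    for n in c: o.append((proj(n,ob[n][1]@R+[p[0],p[1],0])-ob[n][0]).ravel())
    return np.concatenate(o)
for c in (['top'],['scene'],['top','scene']):
    s=least_squares(r,(.5,-.32,0),args=(c,),x_scale=[.01,.01,.1]);print(c,s.x,s.fun)
I={n:cv2.imread(f"pics/{n}0.png") for n in P}
# pad edges
for n in P:
    m=cv2.morphologyEx(mask(I[n],'green'),cv2.MORPH_CLOSE,np.ones((5,5)));w=np.zeros_like(m);w[160:250,200:310]=m[160:250,200:310]
    c=max(cv2.findContours(w,0,cv2.CHAIN_APPROX_NONE)[0],key=cv2.contourArea)[:,0].astype(float)
    M=P[n]['camera_from_world'];d=np.c_[(c-K[n][:2,2])/K[n][0,0],np.ones(len(c))]*[1,-1,-1]
    dw=d@M[:3,:3];o=-M[:3,:3].T@M[:3,3]
    X=(o+dw*((.025-o[2])/dw[:,2])[:,None])[:,:2]
    print(n,cv2.minAreaRect((X*1000).astype(np.float32)))
```

```text
['top'] [ 0.4987 -0.3171  0.0246] [-0.186  -0.0004 -0.1996  0.0746  0.0751 -0.0695 -0.0288  0.0593  0.0043
 -0.1473  0.3132  0.0766]
['scene'] [ 0.5009 -0.3196  0.0278] [ 0.4492 -0.6878 -0.0399  1.0852 -0.4052 -0.517 ]
['top', 'scene'] [ 0.4993 -0.3176  0.024 ] [-0.015  -0.1767 -0.0501 -0.1089  0.2228 -0.233   0.1539 -0.1268  0.1857
 -0.3213  0.4923 -0.0982  1.0524 -0.611   0.4793  1.095   0.1819 -0.5742]
scene ((545.599853515625, 26.297897338867188), (213.38613891601562, 152.7252197265625), 78.25655364990234)
top ((539.8692626953125, 26.530731201171875), (209.77215576171875, 151.06622314453125), 78.07320404052734)
```

```bash
cat > d.py <<'E'
import sys,numpy as np
from scipy.spatial.transform import Rotation as R
from workcell import manip
x,y,z,a=map(float,sys.argv[1:5])   # TCP target, yaw of tool y in world
o=manip.get_obs();q=R.from_quat(o['ee_rot'])
ty=np.array([np.cos(a),np.sin(a),0]);tz=np.array([0,0,-1.])
T=R.from_matrix(np.c_[np.cross(ty,tz),ty,tz])
np.set_printoptions(precision=3,suppress=True)
print('t',round(o['clock'],2),'pos',o['position'],'F',o['ft_force'],'tool y',q.as_matrix()[:,1],'grip',o['grip_width'],o['grasp_force'],'j7',o['joint_pos'][6])
print('shift shares',q.inv().apply(np.array([x,y,z])-o['position'])/.08,'turn shares',(q.inv()*T).as_rotvec()/np.radians(45))
E
python3 -m inch '[[[0.1,-0.04,0],[0,0,-0.07]],[[0.2,-0.08,0],[0,0,-0.15]],[[0.3,-0.12,0],[0,0,-0.23]],[[0.4,-0.16,0],[0,0,-0.31]],[[0.5,-0.2,0],[0,0,-0.39]],[[0.6,-0.24,0],[0,0,-0.47]],[[0.7,-0.29,0],[0,0,-0.55]],[[0.8,-0.33,0],[0,0,-0.63]],[[0.9,-0.37,0],[0,0,-0.7]],[[1,-0.41,0],[0,0,-0.77]]]' 1 80
python3 d.py .5005 -.3183 .23 .024
python3 - <<'E'
from v import *
I={n:cv2.imread(f"pics/{n}0.png") for n in P}
for n in P:
    m=cv2.morphologyEx(mask(I[n],'green'),cv2.MORPH_CLOSE,np.ones((5,5)));w=np.zeros_like(m);w[160:250,200:310]=m[160:250,200:310]
    c=max(cv2.findContours(w,0,cv2.CHAIN_APPROX_NONE)[0],key=cv2.contourArea)[:,0].astype(float)
    M=P[n]['camera_from_world'];d=np.c_[(c-K[n][:2,2])/K[n][0,0],np.ones(len(c))]*[1,-1,-1]
    dw=d@M[:3,:3];o=-M[:3,:3].T@M[:3,3]
    X=(o+dw*((.025-o[2])/dw[:,2])[:,None])[:,:2]
    ctr=X.min(0)/2+X.max(0)/2;L=X-ctr;a=np.radians(-12);Q=L@np.array([[np.cos(a),-np.sin(a)],[np.sin(a),np.cos(a)]])
    for ax,h,g in((0,.076,.085),(1,.105,.06)):
        for s in(-1,1):
            k=(abs(Q[:,ax]*s-h)<.012)&(abs(Q[:,1-ax])<g)
            vx,vy,x0,y0=cv2.fitLine(X[k].astype(np.float32),cv2.DIST_HUBER,0,.001,.001).ravel()
            print(n,ax,s,k.sum(),np.degrees(np.arctan2(vy,vx))%90,x0,y0)
E
```

```text
clock: 1.1
position: [0.2976, -0.5178, 0.2309]
ee_rot: [0.879, 0.477, -0.0, -0.0]
ft_force: [-1.2, -0.9, -0.3]
grip_width: 0.999
grasp_force: 0.0
t 1.1 pos [ 0.298 -0.518  0.231] F [-1.242 -0.882 -0.341] tool y [ 0.838 -0.546 -0.001] grip 0.9993230546087767 0.0 j7 0.35632805278717533
shift shares [3.474 0.765 0.011] turn shares [-0.001 -0.001 -0.765]
scene 0 -1 32 78.502884 0.47318667 0.044958025
scene 0 1 35 78.14953 0.6181569 0.010538295
scene 1 -1 27 77.90729 0.52325296 -0.075881355
scene 1 1 26 78.33756 0.5796717 0.12703155
top 0 -1 49 78.1074 0.46760494 0.040600587
top 0 1 48 78.210884 0.61182135 0.010128778
top 1 -1 34 78.00032 0.5190619 -0.0744628
top 1 1 33 78.32103 0.5598974 0.1277991
```

```bash
python3 -m inch '[[[0.1,0.02,0],[0,0,-0.07]],[[0.2,0.04,0],[0,0,-0.15]],[[0.3,0.06,0],[0,0,-0.23]],[[0.4,0.08,0],[0,0,-0.31]],[[0.5,0.11,0],[0,0,-0.39]],[[0.6,0.13,0],[0,0,-0.47]],[[0.7,0.15,0],[0,0,-0.55]],[[0.8,0.17,0],[0,0,-0.63]],[[0.9,0.19,0],[0,0,-0.7]],[[1,0.22,0],[0,0,-0.765]]]'
python3 d.py .5005 -.3183 .23 .024
```

```text
clock: 2.1
position: [0.356, -0.4606, 0.2309]
ee_rot: [0.699, 0.715, 0.0, -0.0]
ft_force: [0.0, 0.1, 0.4]
grip_width: 1.0
grasp_force: 0.0
t 2.1 pos [ 0.356 -0.461  0.231] F [0.023 0.128 0.367] tool y [ 1.     0.024 -0.001] grip 1.00023183280786 0.0 j7 0.7990060324862528
shift shares [1.735 1.848 0.011] turn shares [-0.001 -0.001 -0.   ]
```

```bash
python3 -m inch '[[[0.09,0.1,0],[0,0,0]],[[0.18,0.2,0],[0,0,0]],[[0.27,0.3,0],[0,0,0]],[[0.37,0.4,0],[0,0,0]],[[0.46,0.5,0],[0,0,0]],[[0.55,0.6,0],[0,0,0]],[[0.65,0.7,0],[0,0,0]],[[0.74,0.8,0],[0,0,0]],[[0.84,0.9,0],[0,0,0]],[[0.93,1,0],[0,0,0]]]'
python3 -m inch '[[[0.1,0.1,0],[0,0,0]],[[0.2,0.2,0],[0,0,0]],[[0.3,0.3,0],[0,0,0]],[[0.4,0.42,0],[0,0,0]],[[0.5,0.53,0],[0,0,0]],[[0.6,0.64,0],[0,0,0]],[[0.7,0.74,0],[0,0,0]],[[0.77,0.81,0],[0,0,0]],[[0.8,0.845,0],[0,0,0]],[[0.803,0.847,0],[0,0,0]]]'
python3 d.py .5005 -.3183 .131 .024
python3 - <<'E'
from v import *
for n in P: cv2.imwrite(f"pics/{n}1.png",manip.camera(n)[:,:,::-1])
t=cv2.imread("pics/top1.png");s=cv2.imread("pics/scene1.png")
a=cv2.resize(t[165:245,320:400],None,fx=5,fy=5,interpolation=cv2.INTER_CUBIC)
b=cv2.resize(s[70:150,170:250],None,fx=5,fy=5,interpolation=cv2.INTER_CUBIC)
cv2.imwrite("pics/c2.png",np.hstack([a,b]))
tc=manip.get_obs()['position'][None]
print(proj('top',tc),proj('scene',tc))
E
```

```text
clock: 3.1
position: [0.4351, -0.3841, 0.2314]
ee_rot: [0.699, 0.715, 0.0, 0.0]
ft_force: [1.0, -0.4, -0.1]
grip_width: 0.998
grasp_force: 0.0
clock: 4.1
position: [0.5011, -0.3188, 0.2313]
ee_rot: [0.699, 0.715, 0.0, 0.0]
ft_force: [-1.2, -0.9, 0.4]
grip_width: 1.0
grasp_force: 0.0
t 4.1 pos [ 0.501 -0.319  0.231] F [-1.154 -0.899  0.392] tool y [1.    0.022 0.   ] grip 0.9998127727675233 0.0 j7 0.423252831906628
shift shares [ 0.007 -0.007  1.253] turn shares [ 0.    -0.    -0.002]
[[363.99444526 212.52359698]] [[207.27955369 108.90967049]]
```

View pics/c2.png

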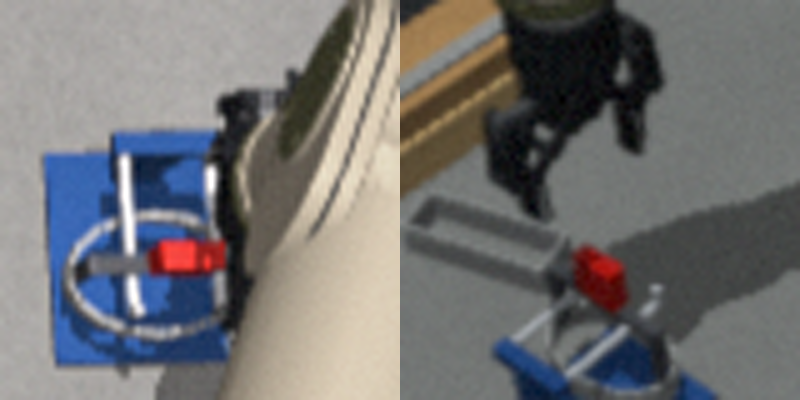

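```bash
python3 -m inch '[[[0,0,0.1],[0,0,0]],[[0,0,0.2],[0,0,0]],[[0,0,0.3],[0,0,0]],[[0,0,0.4],[0,0,0]],[[0,0,0.5],[0,0,0]],[[0,0,0.6],[0,0,0]],[[0,0,0.7],[0,0,0]],[[0,0,0.8],[0,0,0]],[[0,0,0.9],[0,0,0]],[[0,0,1],[0,0,0]]]'
python3 -m inch '[[[0,0,0.05],[0,0,0]],[[0,0,0.1],[0,0,0]],[[0,0,0.15],[0,0,0]],[[0,0,0.2],[0,0,0]],[[0,0,0.23],[0,0,0]],[[0,0,0.25],[0,0,0]],[[0,0,0.25],[0,0,0]],[[0,0,0.25],[0,0,0]],[[0,0,0.25],[0,0,0]],[[0,0,0.25],[0,0,0]]]'
python3 - <<'E'
from v import *
for n in P: cv2.imwrite(f"pics/{n}2.png",manip.camera(n)[:,:,::-1])
t=cv2.imread("pics/top2.png");s=cv2.imread("pics/scene2.png")
a=cv2.resize(t[165:245,320:400],None,fx=5,fy=5,interpolation=cv2.INTER_CUBIC)
b=cv2.resize(s[85:165,170:250],None,fx=5,fy=5,interpolation=cv2.INTER_CUBIC)
cv2.imwrite("pics/c3.png",np.hstack([a,b]))
E
```

```text
clock: 5.2
position: [0.5008, -0.3192, 0.1507]
ee_rot: [0.699, 0.715, -0.0, 0.0]
ft_force: [-0.4, 0.8, -0.2]
grip_width: 0.995
grasp_force: 0.0
clock: 6.2
position: [0.5008, -0.3192, 0.1315]
ee_rot: [0.699, 0.715, 0.0, 0.0]
ft_force: [-0.1, 0.2, -0.6]
grip_width: 0.996
grasp_force: 0.0
```

View pics/c3.png

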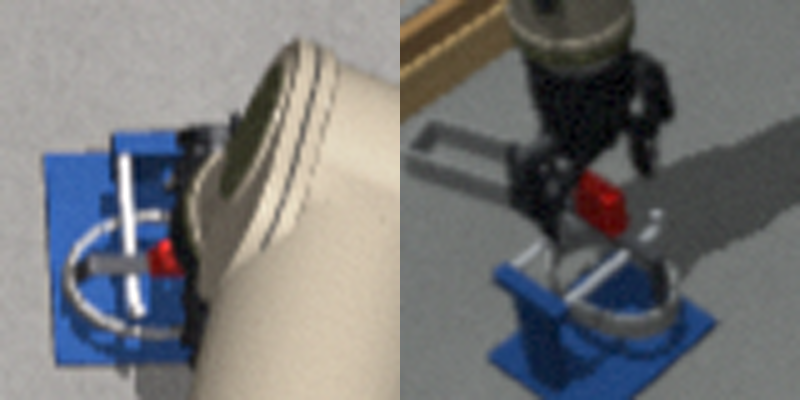

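```bash
python3 -m inch '[[[0,0,0],[0,0,0]],[[0,0,0],[0,0,0]],[[0,0,0],[0,0,0]],[[0,0,0],[0,0,0]],[[0,0,0],[0,0,0]],[[0,0,0],[0,0,0]],[[0,0,0],[0,0,0]],[[0,0,0],[0,0,0]],[[0,0,0],[0,0,0]],[[0,0,0],[0,0,0]]]' 0 80
python3 d.py .5008 -.3192 .1585 .024
```

```text
clock: 7.3
position: [0.501, -0.3192, 0.1315]
ee_rot: [0.699, 0.715, 0.0, 0.0]
ft_force: [1.4, 0.5, 2.1]
grip_width: 0.205
grasp_force: 78.2
t 7.3 pos [ 0.501 -0.319  0.132] F [1.371 0.474 2.143] tool y [1.    0.022 0.001] grip 0.2049713706149691 78.24541568756104 j7 0.39592856504095797
shift shares [-0.    -0.003 -0.337] turn shares [ 0.001  0.    -0.003]
```

```bash
python3 -m inch '[[[0,0,-0.04],[0,0,0]],[[0,0,-0.08],[0,0,0]],[[0,0,-0.12],[0,0,0]],[[0,0,-0.16],[0,0,0]],[[0,0,-0.2],[0,0,0]],[[0,0,-0.24],[0,0,0]],[[0,0,-0.28],[0,0,0]],[[0,0,-0.32],[0,0,0]],[[0,0,-0.34],[0,0,0]],[[0,0,-0.34],[0,0,0]]]'
python3 - <<'E'
from v import *
for n in P: cv2.imwrite(f"pics/{n}3.png",manip.camera(n)[:,:,::-1])
t=cv2.imread("pics/top3.png");s=cv2.imread("pics/scene3.png")
a=cv2.resize(t[165:245,320:400],None,fx=5,fy=5,interpolation=cv2.INTER_CUBIC)
b=cv2.resize(s[85:165,170:250],None,fx=5,fy=5,interpolation=cv2.INTER_CUBIC)
cv2.imwrite("pics/c4.png",np.hstack([a,b]))
o=manip.get_obs();print(o['ft_force'],o['torque'],o['grip_width'],o['grasp_force'])
E
```

```text
clock: 8.3
position: [0.5009, -0.3192, 0.1588]
ee_rot: [0.699, 0.715, 0.0, 0.0]
ft_force: [0.0, 0.4, -6.2]
grip_width: 0.199
grasp_force: 78.0
[-0.58982224 -0.55815114 -5.77020215] [-0.00475461  0.01433949  0.00836822] 0.1992515867640581 78.00042986869812
```

View pics/c4.png

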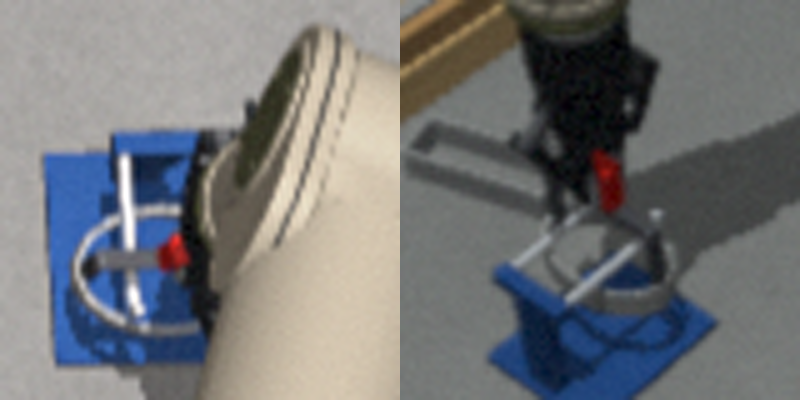

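```bash
python3 -m inch '[[[0,-0.06,0],[0,0,0]],[[0,-0.14,0],[0,0,0]],[[0,-0.24,0],[0,0,0]],[[0,-0.34,0],[0,0,0]],[[0,-0.44,0],[0,0,0]],[[0,-0.54,0],[0,0,0]],[[0,-0.64,0],[0,0,0]],[[0,-0.74,0],[0,0,0]],[[0,-0.84,0],[0,0,0]],[[0,-0.94,0],[0,0,0]]]'
python3 -m inch '[[[0,-0.1,0],[0,0,0]],[[0,-0.2,0],[0,0,0]],[[0,-0.3,0],[0,0,0]],[[0,-0.38,0],[0,0,0]],[[0,-0.44,0],[0,0,0]],[[0,-0.5,0],[0,0,0]],[[0,-0.5,0],[0,0,0]],[[0,-0.5,0],[0,0,0]],[[0,-0.5,0],[0,0,0]],[[0,-0.5,0],[0,0,0]]]'
python3 d.py .386 -.3215 .26 .024
```

```text
clock: 9.4
position: [0.4249, -0.3208, 0.1586]
ee_rot: [0.699, 0.715, -0.0, 0.0]
ft_force: [-0.8, -0.0, -6.9]
grip_width: 0.202
grasp_force: 78.1
clock: 10.4
position: [0.3858, -0.3215, 0.1585]
ee_rot: [0.699, 0.715, 0.0, 0.0]
ft_force: [0.6, -0.0, -6.1]
grip_width: 0.203
grasp_force: 78.2
t 10.4 pos [ 0.386 -0.322  0.159] F [ 0.638 -0.012 -6.094] tool y [1.    0.022 0.   ] grip 0.20276298312191987 78.16748857498169 j7 0.5775108310272278
shift shares [ 0.     0.002 -1.269] turn shares [ 0.    -0.    -0.003]
```

```bash
python3 -m inch '[[[0.02,0,-0.05],[0,0,0]],[[0.07,0,-0.1],[0,0,0]],[[0.14,0,-0.16],[0,0,0]],[[0.23,0,-0.22],[0,0,0]],[[0.33,0,-0.28],[0,0,0]],[[0.43,0,-0.33],[0,0,0]],[[0.54,0,-0.36],[0,0,0]],[[0.65,0,-0.375],[0,0,0]],[[0.76,0,-0.375],[0,0,0]],[[0.87,0,-0.375],[0,0,0]]]'
python3 d.py .5425 .0263 .1885 -.206
```

```text
clock: 11.4
position: [0.384, -0.2512, 0.1884]
ee_rot: [0.699, 0.715, -0.0, -0.0]
ft_force: [-0.0, 0.3, -4.2]
grip_width: 0.206
grasp_force: 78.1
t 11.4 pos [ 0.384 -0.251  0.188] F [-0.032  0.283 -4.193] tool y [ 1.     0.022 -0.   ] grip 0.20606100330347557 78.11660885810852 j7 0.4973696690971667
shift shares [ 3.425  2.057 -0.002] turn shares [-0.    0.    0.29]
```

```bash
for i in 1 2 3; do python3 -m inch '[[[0.09,0.054,0],[0,0,0]],[[0.18,0.108,0],[0,0,0]],[[0.27,0.162,0],[0,0,0]],[[0.36,0.216,0],[0,0,0]],[[0.45,0.27,0],[0,0,0]],[[0.54,0.324,0],[0,0,0]],[[0.63,0.378,0],[0,0,0]],[[0.72,0.432,0],[0,0,0]],[[0.81,0.486,0],[0,0,0]],[[0.9,0.54,0],[0,0,0]]]' | head -2; done
python3 d.py .5425 .0263 .1885 -.206
```

```text
clock: 12.4
position: [0.4261, -0.1785, 0.1885]
clock: 13.4
position: [0.4677, -0.1057, 0.1885]
clock: 14.4
position: [0.5093, -0.0327, 0.1885]
t 14.4 pos [ 0.509 -0.033  0.189] F [-0.47  -0.439 -5.902] tool y [1.    0.022 0.   ] grip 0.19921408683460443 78.33821654319763 j7 -0.09025143219618963
shift shares [0.729 0.43  0.   ] turn shares [0.   0.   0.29]
```

```bash
python3 -m inch '[[[0.09,0.05,0],[0,0,0.03]],[[0.18,0.1,0],[0,0,0.06]],[[0.27,0.16,0],[0,0,0.1]],[[0.36,0.21,0],[0,0,0.14]],[[0.45,0.26,0],[0,0,0.18]],[[0.53,0.31,0],[0,0,0.21]],[[0.6,0.35,0],[0,0,0.24]],[[0.66,0.39,0],[0,0,0.27]],[[0.7,0.41,0],[0,0,0.285]],[[0.72,0.42,0],[0,0,0.29]]]'
python3 -m inch '[[[0,0,0],[0,0,0]],[[0,0,0],[0,0,0]],[[0,0,0],[0,0,0]],[[0,0,0],[0,0,0]],[[0,0,0],[0,0,0]],[[0,0,0],[0,0,0]],[[0,0,0],[0,0,0]],[[0,0,0],[0,0,0]],[[0,0,0],[0,0,0]],[[0,0,0],[0,0,0]]]'
python3 d.py .5425 .0263 .1885 -.206
python3 - <<'E'
from v import *
for n in P: cv2.imwrite(f"pics/{n}4.png",manip.camera(n)[:,:,::-1])
t=cv2.imread("pics/top4.png");s=cv2.imread("pics/scene4.png")
# overlay the expected loop (ellipse, bottom & top) and bar ends at the intended pose
a=-.206;R=np.array([[np.cos(a),-np.sin(a)],[np.sin(a),np.cos(a)]])
th=np.linspace(0,6.283,60,endpoint=False)
S=4;x0={'top':(200,160),'scene':(220,140)};out=[]
for n,im in(('top',t),('scene',s)):
    X,Y=x0[n];c=cv2.resize(im[Y:Y+100,X:X+100],None,fx=S,fy=S,interpolation=cv2.INTER_CUBIC)
    for z in(.105,):
        q=np.c_[np.c_[.042*np.cos(th),.061*np.sin(th)]@R.T+[.5425,.0263],np.full(60,z)]
        for u,v in proj(n,q): cv2.circle(c,(int((u+.5-X)*S),int((v+.5-Y)*S)),1,(255,0,255),-1)
    out.append(c)
cv2.imwrite("pics/c5.png",np.hstack(out))
E
```

```text
clock: 15.4
position: [0.5415, 0.0255, 0.1884]
ee_rot: [0.776, 0.631, 0.0, -0.0]
ft_force: [1.2, 0.4, -5.5]
grip_width: 0.198
grasp_force: 78.2
clock: 16.4
position: [0.5413, 0.025, 0.1885]
ee_rot: [0.776, 0.631, -0.0, 0.0]
ft_force: [-1.1, 0.0, -6.1]
grip_width: 0.201
grasp_force: 78.2
t 16.4 pos [0.541 0.025 0.189] F [-1.057  0.043 -6.131] tool y [ 0.979 -0.205  0.   ] grip 0.20059394129358546 78.24466824531555 j7 -0.4617552162792124
shift shares [0.019 0.011 0.   ] turn shares [ 0.  0. -0.]
```

View pics/c5.png

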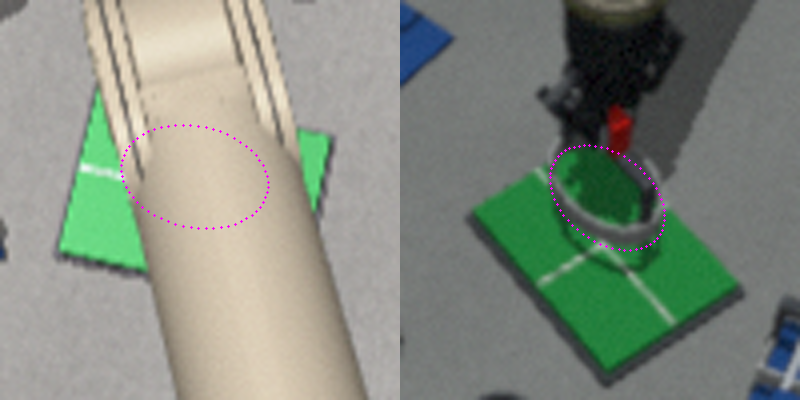

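```bash
for i in 1 2 3; do python3 -m inch '[[[0,0,0],[0,0,0]],[[0,0,0],[0,0,0]],[[0,0,0],[0,0,0]],[[0,0,0],[0,0,0]],[[0,0,0],[0,0,0]],[[0,0,0],[0,0,0]],[[0,0,0],[0,0,0]],[[0,0,0],[0,0,0]],[[0,0,0],[0,0,0]],[[0,0,0],[0,0,0]]]' | head -2; done
python3 -c "from workcell import manip;print(manip.get_obs()['grasp_force'],manip.hand_in())"
```

```text
clock: 17.5
position: [0.5413, 0.025, 0.1885]
clock: 18.5
position: [0.5413, 0.025, 0.1885]
clock: 19.5
position: [0.5413, 0.025, 0.1885]
the job is handed in; nothing more can be done
78.2454264163971 None
```

The oval die is off its hanger and held level about 8 cm over the pad centre, within roughly 2 mm by my measurement, with its long side along the pad's. It stayed still there for about 4 s, and I handed the job in at 19.5 s with the die still gripped; no verdict came back.

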